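Charge the media feeder with a scoop and hold its sprung shutter half open

TASK

With the red-handled scoop, scoop at least three of the four white polishing balls out of the blue tray and tip them into the mouth of the white feeder while its shutter is shut, then stand the scoop upright on the bench. Then draw the feeder's sprung shutter out by its orange handle to half travel, the red mark, and keep it there so that the balls drop into the green bowl; do not pull it on to the far stop, and leave the bowl, the pink dental model and the wax block where they are. Finish holding the shutter at the half mark: the program ends with the gripper still keeping it there, not letting go.

Things in the scene. Friction and masses are not known exactly. Their poses are not given: they have to be found in the camera images.
- scoop_grip (a point): Point in the upright red grip of a loose aluminium scoop (0.12 kg) that stands flat on the bench; own -x is where its mouth faces (roughly the robot), y across, z up. The grip is 22 mm along x, 14 mm thick along y, its top 20 mm above this point; pinch it from above. The scoop's underside lies 88 mm below this point and spans x -59 (front edge) to +11 mm, y +-33.5 mm.
- scoop_pan (a point): Point on the scoop's pan floor, midway across, 2 mm above the underside, 86 mm below and 32 mm in front (-x) of scoop_grip. Front edge 27 mm in front of it, back wall 21 mm behind. Pan 62 mm wide inside, sides 26 mm high; the front edge is a wedge under 3 mm high. Balls roll easily: carry it with the mouth tipped up some 10 to 15 degrees; tipped mouth-down 45 degrees they roll out.
- tray_floor (a point): Point on the floor of the fixed blue tray, 4 mm above the bench, midway across; x along the tray (away from the robot at yaw 0), z up. Flat floor inside: x -45 to +85 mm, y +-40 mm. The -x end wall leans outward by 15 degrees from x = -45 mm; the others are upright; rims 30 to 34 mm above the bench. With the scoop's edge pressed to that wall the balls ride onto it and roll in as the mouth tips up.
- ball_0_center (a point): Centre of a loose white glazed ceramic polishing ball, 14 mm in diameter, 11 g; it lies on the tray floor in the part near the sloped end (-x).
- ball_1_center (a point): Centre of a loose white glazed ceramic polishing ball, 14 mm in diameter, 11 g; it lies on the tray floor in the part near the sloped end (-x).
- ball_2_center (a point): Centre of a loose white glazed ceramic polishing ball, 14 mm in diameter, 11 g; it lies on the tray floor in the part near the sloped end (-x).
- ball_3_center (a point): Centre of a loose white glazed ceramic polishing ball, 14 mm in diameter, 11 g; it lies on the tray floor in the part near the sloped end (-x).
- hopper_mouth (a point): Centre of the square mouth of the fixed white feeder, rim 112 mm above the bench; z up; the shutter is drawn out along its -y. Mouth 90 mm square inside, 108 mm outside: a funnel down to a 44 mm throat, shut below by the shutter plate 47 mm under the rim. It stands on four legs over the green bowl.
- half_mark (a point): Red mark on the guide rail nearest the robot, where the shutter's orange pointer (beside the handle) stands at half travel. 67 mm above the bench.
- shutter_grip (a point): Point in the shutter's upright orange handle, 100 mm above the bench, 15 mm below the handle's top; axes as the feeder's (it moves along -y as the shutter is drawn). Handle 12 mm thick along y, 30 mm wide along x, from 63 to 115 mm above the bench. Shut, it stands 108 mm from the hopper's centre; at half travel, 154 mm.
- shutter (a joint): Travel of the shutter in m: 0 shut (a spring holds it), 0.046 half travel (its 46 mm window lies under the throat and balls fall through), 0.092 far stop (throat shut again). Spring pull about 2 N at 0, 7 N at half, 12 N at the far stop; it snaps shut when let go.
- bowl_centre (a point): Centre (half-way up) of the loose green rubber bowl, 68 mm across, 42 mm high, standing under the feeder's throat on its 4 mm base plate. Leave it there.
- model_upper: Pink dental model, 54x60x28 mm, loose bystander; origin at the centre of its underside.
- wax_lump_box: Beige wax block, 56x86x19 mm, loose bystander; origin at the centre of its underside.
- articulator: Fixed metal dental articulator with a plaster jaw, standing between the tray and the feeder; origin under its middle on the bench, about 120 mm long, 80 mm wide and 130 mm high: carry the scoop well above it.
Not all that is in view belongs to the job. Of the things that look like the part that bears bowl_centre, take the one that is farthest from the robot's base at the start.

How it is judged (in metres and radians):
On the way, in this order (a step that is already met when the one before it is completed fails the run):
1. at least three balls lie in the scoop's pan, lifted clear above the tray (height (world z) of scoop_pan above 0.06 m and ((distance between each of ball_0_center, ball_1_center, ball_2_center and scoop_pan below 0.039 m and z of each of ball_0_center, ball_1_center, ball_2_center in the frame of scoop_pan above 0 m) or (distance between each of ball_0_center, ball_1_center, ball_3_center and scoop_pan below 0.039 m and z of each of ball_0_center, ball_1_center, ball_3_center in the frame of scoop_pan above 0 m) or (distance between each of ball_0_center, ball_2_center, ball_3_center and scoop_pan below 0.039 m and z of each of ball_0_center, ball_2_center, ball_3_center in the frame of scoop_pan above 0 m) or (distance between each of ball_1_center, ball_2_center, ball_3_center and scoop_pan below 0.039 m and z of each of ball_1_center, ball_2_center, ball_3_center in the frame of scoop_pan above 0 m))), for 0.2 s.
2. at least three balls lie in the feeder's hopper with the shutter shut (((horizontal distance between each of ball_0_center, ball_1_center, ball_2_center and hopper_mouth below 0.06 m and z of ball_0_center in the frame of hopper_mouth between -0.046 and 0 m and z of ball_1_center in the frame of hopper_mouth between -0.046 and 0 m and z of ball_2_center in the frame of hopper_mouth between -0.046 and 0 m) or (horizontal distance between each of ball_0_center, ball_1_center, ball_3_center and hopper_mouth below 0.06 m and z of ball_0_center in the frame of hopper_mouth between -0.046 and 0 m and z of ball_1_center in the frame of hopper_mouth between -0.046 and 0 m and z of ball_3_center in the frame of hopper_mouth between -0.046 and 0 m) or (horizontal distance between each of ball_0_center, ball_2_center, ball_3_center and hopper_mouth below 0.06 m and z of ball_0_center in the frame of hopper_mouth between -0.046 and 0 m and z of ball_2_center in the frame of hopper_mouth between -0.046 and 0 m and z of ball_3_center in the frame of hopper_mouth between -0.046 and 0 m) or (horizontal distance between each of ball_1_center, ball_2_center, ball_3_center and hopper_mouth below 0.06 m and z of ball_1_center in the frame of hopper_mouth between -0.046 and 0 m and z of ball_2_center in the frame of hopper_mouth between -0.046 and 0 m and z of ball_3_center in the frame of hopper_mouth between -0.046 and 0 m)) and value of joint shutter below 0.006 m), for 0.2 s.
At the end, for the whole second after the job is handed in: At least three balls lie in the green bowl; the scoop stands upright on the bench, let go; the shutter stands still at half travel (46 mm, 7 mm either way), kept there by the gripper's fingers alone (((horizontal distance between each of ball_0_center, ball_1_center, ball_2_center and bowl_centre below 0.03 m and z of each of ball_0_center, ball_1_center, ball_2_center in the frame of bowl_centre below 0.02 m) or (horizontal distance between each of ball_0_center, ball_1_center, ball_3_center and bowl_centre below 0.03 m and z of each of ball_0_center, ball_1_center, ball_3_center in the frame of bowl_centre below 0.02 m) or (horizontal distance between each of ball_0_center, ball_2_center, ball_3_center and bowl_centre below 0.03 m and z of each of ball_0_center, ball_2_center, ball_3_center in the frame of bowl_centre below 0.02 m) or (horizontal distance between each of ball_1_center, ball_2_center, ball_3_center and bowl_centre below 0.03 m and z of each of ball_1_center, ball_2_center, ball_3_center in the frame of bowl_centre below 0.02 m)) and value of joint shutter between 0.039 and 0.053 m and velocity of joint shutter between -0.01 and 0.01 m/s and contact force between the fingers and shutter above 2 N and height (world z) of scoop_pan below 0.012 m and angle between scoop_pan's own z axis and vertical below 0.15 rad and contact force between each of the arm, the fingers and scoop below 0.1 N); the arm keeps its last pose, push and grip.
It fails at once if the shutter is pulled well past half, towards the far stop (over 72 mm) (value of joint shutter above 0.072 m).
It fails at once if the bowl is shoved more than 20 mm (distance of bowl_centre from where it was at the start of the episode above 0.02 m).
It fails at once if the dental model or the wax block is moved more than 30 mm (distance of any of model_upper, wax_lump_box from where it was at the start of the episode above 0.03 m).
It also fails if it takes over 70 s, if anything falls off the work surface, if the arm or the gripper's body presses on something with over 40 N, if the wrist force passes 120 N, or if a joint passes its speed limit or range.

ROBOT

A 7-joint arm with a two-finger parallel gripper is mounted at the origin on a cart in front of the work surface, level with it; the furniture and walls round the work are solid. World frame = base frame: x ahead of the robot, y to its left, z up, the work surface at z = 0. Lengths are in m, angles in degrees, forces in N, time in s.
With the tool pointing down it reaches from about 0.4 to 0.85 m from the base axis. Payload 10.4 kg.
Tool frame: the origin (TCP) lies at the very end of the fingers, on their centre line; the grasp point (between the pads) lies 19 mm behind it (arm.grasp_offset is the distance from the TCP to the grasp point, in m); z points along the fingers, y is the line along which they close (so a half turn about z gives the same grasp; the last joint's range is limited). The gripper opens to 85 mm and grips with 20 to 120 N. Pads are 22 mm wide; open, the fingers measure 114 mm over their backs; the gripper's body (76 mm by 85 mm) begins 54 mm behind the grasp point. The pads swing forward as they close: fully open they stand 13 mm farther back than shut.
Start: joints at [-66.211, 19.034, -3.707, 83.658, 1.238, 77.344, -5.071], TCP at [0.265, 0.566, 0.231] pointing down, gripper open.
Joint ranges: [-148.97, 148.97], [-28.65, 121.19], [-84.17, 76.75], [9.2, 138.47], [-72.65, 252.65], [3.7, 117.97], [-149.18, 149.18]. Speed limits (degrees/s): [127.2, 127.2, 159.86, 159.86, 180, 180, 180].

INTERFACE

Orientations are given as a 3x3 rotation matrix whose columns are the frame's x, y, z axes.
In Python, from workcell import arm gives the robot as it stands.
- The arm moves only by the tool play_rows, never from a script. Its argument "motion" is text: rows parted by semicolons, each of 7 numbers parted by spaces: the gripper command: -1 is shut, 1 is fully open, values between are in proportion, then the shift along the world's x, y, z in cm, then the turn, a rotation vector about the world's x, y, z in degrees. In form: jaw tx ty tz wx wy wz; .... A call has 1 to 5 rows; each row shifts and turns the commanded pose from where the row before left it; what a row does not reach is not made up. A row lasts 1/8 s, in which the tool goes at most 62.5 mm and 10.7 degrees, less where a joint would pass 70% of its speed; a pose out of reach is approached as far as the arm can. A call is refused whole if a number of a shift passes 6.25 or a number of a turn 10.7, either way. A call with a gripper value outside its range is refused whole. The fingers move at their own pace and stop on an object; "newtons" is the grip in N (left out, the last holds). Time passes only in rows, so rows that do not move let the fingers close. It gives the time, the measured TCP pose, the force, the opening and the grip force at its end, in the units of the state.
- arm.get_obs(): the state, without advancing time (a new reading comes with each control period).
- arm.snapshot(name): name is "scene" or "top" or "wrist"; returns a dict with "image" (420x560x3 uint8, red, green, blue), "range_z" (420x560 float32, m along the optical axis (not along the pixel's ray), 0 where there is no reading), "fovy" (degrees; the focal length in pixels is half the picture's height over the tangent of half this angle, whatever the lens; pixels are square), "cx", "cy" (the principal point, pixels), "k1" (the pictures are not rectified: a ray, as slopes to the right and down, at radius r is drawn at 1 + k1 r^2 times it, then the intrinsics apply), "rvec" (rotation vector, rad) and "tvec" (3), from world to camera coordinates, as OpenCV has them. Camera axes: x right, y down, z forward; pixel columns grow to the right and rows downward; lengths in m; the calibration is good to about 2 mm. A picture is of the moment at which its call begins.
- arm.job_done(): hands the job in; it is judged then, once.
The state is a dict: "time": time; "qpos": joint angles; "dq": joint speeds; "effort": joint torques, N m; "eef_pos": TCP position; "ee_rot": TCP orientation; "ft_force": force on the tool from outside, world axes, zero at the start; "wrist_torque": the same for the moment, N m; "finger_gap": finger opening in m; "finger_force": force on a finger pad.
Only numpy, scipy, OpenCV 4.12 (cv2) and the standard library are available. Lean on these libraries where they do the work, as an engineer would, in place of code of your own. Each camera call takes 0.05 s, during which the arm holds its last target. There are 200 camera calls.

## Working session

There is one attempt and no reset: what is moved stays moved. The work goes in short steps, Python scripts to look and compute and a tool call to move; the robot and the scene stay as the last step left them, time stands still between calls to the robot, and variables do not carry over. Pictures are saved under pics/ and viewed, at most 10 in all, crops included, and the job is handed in when it is done.

Besides the shell and the picture viewer there is one more tool, called after ">>>" as name(argument=value, ...) on one line, values as JSON. play_rows: Moves the arm, as the interface text tells. Its arguments: {"type":"object","properties":{"motion":{"type":"string"},"newtons":{"type":"number"}},"required":["motion"]}

```bash
mkdir -p pics; cat > h.py <<'E'
import numpy as np,cv2,pickle
from workcell import arm
def snap(n,tag):
    s=arm.snapshot(n); pickle.dump(s,open(f'{tag}.pkl','wb')); return s
def K(s):
    f=210/np.tan(np.radians(s['fovy'])/2); return np.array([[f,0,s['cx']],[0,f,s['cy']],[0,0,1]]),np.array([s['k1'],0,0,0.])
def ray(s,u,v):
    k,d=K(s); p=cv2.undistortPoints(np.array([[[u,v]]],float),k,d)[0,0]
    R=cv2.Rodrigues(np.array(s['rvec'],float))[0]; t=np.array(s['tvec'],float).ravel()
    return -R.T@t, R.T@np.array([p[0],p[1],1]) 
def atz(s,u,v,z):
    c,r=ray(s,u,v); return c+r*(z-c[2])/r[2]
def dep(s,u,v):
    c,r=ray(s,u,v); return c+r*s['range_z'][int(round(v)),int(round(u))]
def cloud(s):
    k,d=K(s); H,W=s['range_z'].shape
    uv=np.stack(np.meshgrid(np.arange(W),np.arange(H)),-1).reshape(-1,1,2).astype(float)
    p=cv2.undistortPoints(uv,k,d)[:,0]; z=s['range_z'].reshape(-1,1)
    R=cv2.Rodrigues(np.array(s['rvec'],float))[0]; t=np.array(s['tvec'],float).ravel()
    P=(np.c_[p,np.ones(len(p))]*z-t)@R
    P[z[:,0]==0]=np.nan
    return P.reshape(H,W,3)
E
python3 - <<'E'
from h import *
a=snap('scene','s0');b=snap('top','t0')
for s,n in((a,'s0'),(b,'t0')):
    cv2.imwrite(f'pics/{n}.png',cv2.resize(s['image'][:,:,::-1],(800,600),interpolation=cv2.INTER_CUBIC))
    print(s['fovy'],s['cx'],s['cy'],s['k1'],ray(s,280,210))
o=arm.get_obs();print(o);print(arm.grasp_offset)
E
```

```text
56.11142746685747 276.9691203095821 211.29818577807336 -0.08321557551186329 (array([-0.40684652, -0.42239188,  0.69036371]), array([ 0.73706462,  0.45685111, -0.49808917]))
55.24166429602288 288.8442131835485 207.4761292307368 0.016872901956880106 (array([0.20331745, 0.14195437, 1.49923744]), array([ 0.18089187, -0.00264187, -0.98376639]))
{'time': 0.1, 'qpos': array([-66.21220557,  19.06785382,  -3.70767996,  83.70068657,
         1.23738209,  77.34360091,  -5.07077866]), 'dq': array([ 0.04697485, -0.0819777 , -0.01422655,  0.03085866,  0.01349614,
       -0.10859964,  0.12883695]), 'effort': array([ 1.75157536e-03, -6.26738477e+01,  4.94007894e-02, -3.92428172e+01,
        1.64443877e-02,  7.02273523e-03, -1.57996487e-05]), 'eef_pos': array([0.26480729, 0.56575979, 0.23060519]), 'ee_rot': array([[-9.05708517e-01,  4.23900746e-01, -4.89189378e-04],
       [ 4.23901026e-01,  9.05707772e-01, -1.16324298e-03],
       [-5.00369471e-05, -1.26092696e-03, -9.99999204e-01]]), 'ft_force': array([0.63380154, 0.8942754 , 0.6144083 ]), 'wrist_torque': array([ 0.05070326,  0.01086473, -0.05250811]), 'finger_force': 0.0, 'finger_gap': 0.08519234779103221}
0.0187
```

View pics/s0.png

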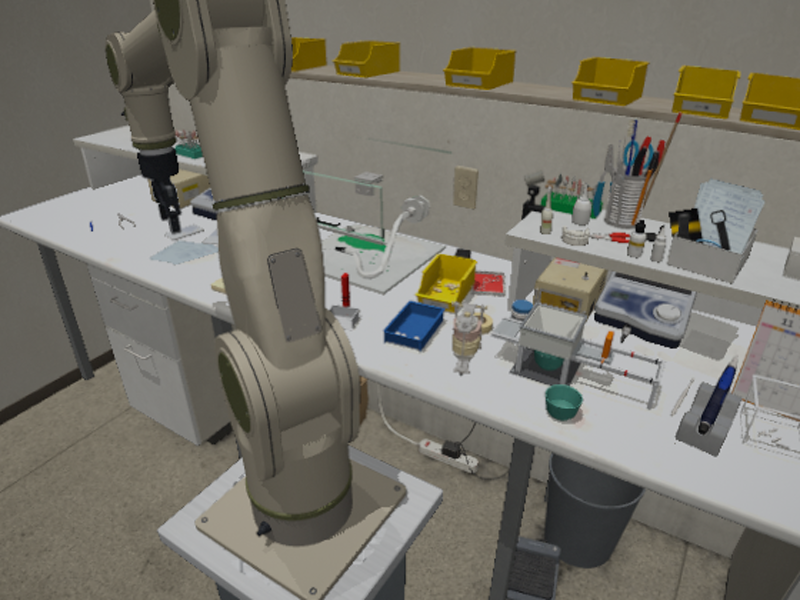

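View pics/t0.png

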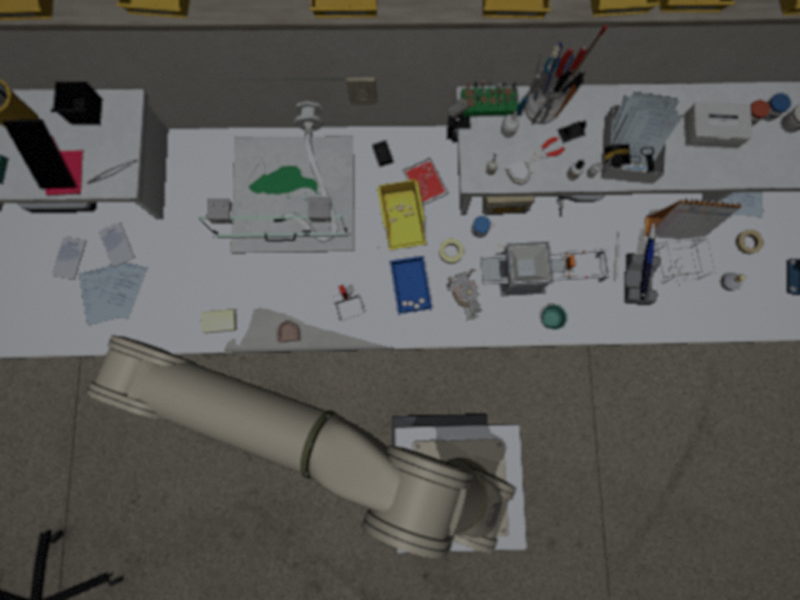

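The scene picture shows the scoop at (345,300), the blue tray at (415,322), the articulator at (465,335) and the feeder at (550,335). There are two green bowls: one under the feeder at (547,355), which is the farther one and the one meant, and a loose decoy at (563,402). The top view shows the same things: scoop (348,303), tray (411,285), feeder (527,267), handle (571,262). Next I'll enlarge a crop.

```bash
python3 - <<'E'
from h import *
a=pickle.load(open('s0.pkl','rb'));b=pickle.load(open('t0.pkl','rb'))
A=a['image'][190:300,225:475,::-1];B=b['image'][160:238,224:434,::-1]
A=cv2.resize(A,(680,299),interpolation=cv2.INTER_CUBIC);B=cv2.resize(B,(800,297),interpolation=cv2.INTER_CUBIC)
A=cv2.copyMakeBorder(A,0,0,0,120,0)
cv2.imwrite('pics/c1.png',np.vstack([B,A]))
P=cloud(b);H=cv2.cvtColor(b['image'],cv2.COLOR_RGB2HSV)
def rep(n,m):
    q=P[m]; print(n,m.sum(),'min',np.nanpercentile(q,2,axis=0).round(3),'max',np.nanpercentile(q,98,axis=0).round(3),'med',np.nanmedian(q,axis=0).round(3))
h,s,v=H[...,0],H[...,1],H[...,2]
roi=np.zeros(h.shape,bool)
def R(x0,y0,x1,y1):
    r=roi.copy();r[y0:y1,x0:x1]=1;return r
rep('blue',R(265,170,310,225)&(h>100)&(h<125)&(s>150))
rep('red',R(230,190,260,230)&((h<8)|(h>172))&(s>120))
rep('orange',R(390,170,410,200)&(h<20)&(s>120))
rep('hop',R(340,165,420,210)&(P[...,2]>.1)&(P[...,2]<.12))
rep('scoopwalls',R(225,195,262,230)&(P[...,2]>.015)&(P[...,2]<.05))
print(np.c_[[dep(b,u*.7,v*.7) for u,v in((347,290),(335,310),(364,305),(395,260),(427,257),(398,313),(432,308))]].round(3))
E
```

```text
blue 660 min [ 0.456  0.067 -0.003] max [0.584 0.152 0.031] med [0.529 0.11  0.004]
red 20 min [0.48  0.275 0.057] max [0.497 0.286 0.11 ] med [0.485 0.279 0.107]
orange 34 min [ 0.537 -0.296  0.088] max [ 0.56  -0.286  0.118] med [ 0.547 -0.29   0.114]
hop 450 min [ 0.494 -0.299  0.101] max [ 0.601 -0.132  0.117] med [ 0.552 -0.202  0.109]
scoopwalls 46 min [0.433 0.239 0.016] max [0.494 0.31  0.045] med [0.477 0.279 0.026]
[[ 0.507  0.278  0.009]
 [ 0.456  0.31  -0.001]
 [ 0.468  0.234 -0.004]
 [ 0.58   0.149  0.032]
 [ 0.596  0.063 -0.004]
 [ 0.438  0.144  0.038]
 [ 0.457  0.053 -0.008]]
```

View pics/c1.png

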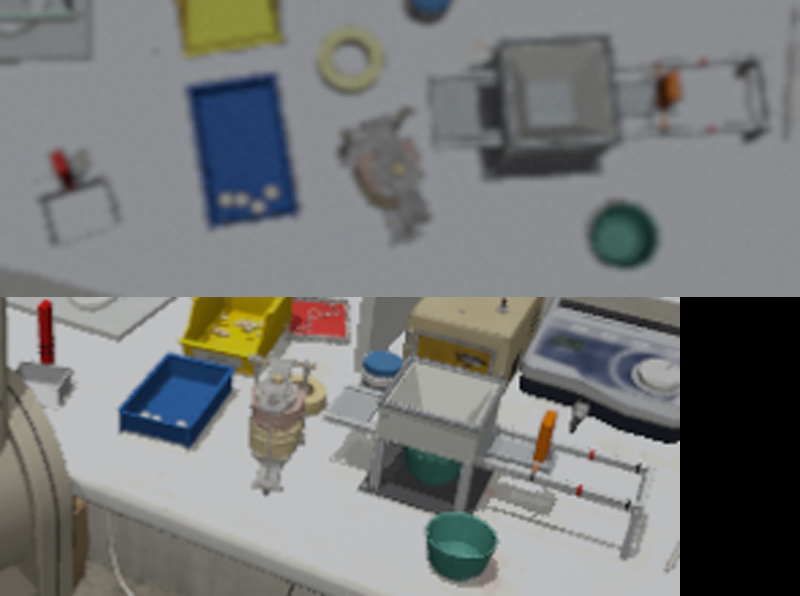

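Crop: tray rim corners at about (190,88), (276,76), (297,213), (210,225); balls at (226,200), (242,200), (258,207), (271,191); grip top near (58,157); hopper centre about (552,80); handle top (668,85); red mark on the robot-side rail at (709,130). The intended bowl is visible under the feeder at (433,455). The decoy at (460,545) is nearer the robot.

```bash
python3 - <<'E'
from h import *
a=pickle.load(open('s0.pkl','rb'));b=pickle.load(open('t0.pkl','rb'))
T=lambda u,v,z:atz(b,224+u/3.81,160+v/3.81,z)[:2].round(4)
S=lambda u,v,z:atz(a,225+u/2.72,190+(v-297)/2.72,z)[:2].round(4)
print('tray',[T(*p,.032) for p in((190,88),(276,76),(297,213),(210,225))])
print('balls',[T(*p,.011) for p in((226,200),(242,200),(258,207),(271,191))])
print('scoop rim',[T(*p,.028) for p in((42,200),(104,180),(119,222),(55,243))])
print('grip',T(58,157,.108), S(45,303,.108))
print('hop',[T(*p,.112) for p in((499,40),(610,36),(619,120),(505,122))], S(379,390,.112),S(508,378,.112),S(493,447,.112) )
print('handle',T(668,85,.115),S(547,415,.115)); print('mark',T(709,130,.067),S(579,490,.067),T(691,66,.067))
P=cloud(b);m=(np.abs(P[...,2]-.112)<.006);r=np.zeros(m.shape,bool);r[165:205,350:388]=1
q=P[m&r][:,:2];print(len(q),cv2.minAreaRect(q.astype(np.float32)))
H=cv2.cvtColor(b['image'],cv2.COLOR_RGB2HSV);k=(H[...,0]>100)&(H[...,0]<125)&(H[...,1]>150);k[:,:265]=0;k[:,310:]=0;k[:170]=0;k[225:]=0
pp=np.argwhere(k)[:,::-1];pts=np.array([atz(b,u,v,.032)[:2] for u,v in pp],np.float32);print('tray rect',cv2.minAreaRect(pts))
E
```

```text
tray [array([0.5765, 0.159 ]), array([0.5871, 0.0737]), array([0.4492, 0.057 ]), array([0.4391, 0.1419])]
balls [array([0.4672, 0.1257]), array([0.4669, 0.1098]), array([0.4595, 0.0942]), array([0.4753, 0.0809])]
scoop rim [array([0.4678, 0.3051]), array([0.4864, 0.2447]), array([0.4445, 0.2304]), array([0.4252, 0.2924])]
grip [0.4936 0.2815] [0.4865 0.2774]
hop [array([ 0.5973, -0.1339]), array([ 0.5992, -0.2392]), array([ 0.5178, -0.2421]), array([ 0.518 , -0.1352])] [ 0.5071 -0.1324] [ 0.6022 -0.2393] [ 0.4684 -0.2626]
handle [ 0.5498 -0.2896] [ 0.5472 -0.2934]
mark [ 0.5164 -0.3409] [ 0.509  -0.3434] [ 0.5804 -0.3285]
281 ((0.5472039580345154, -0.18548095226287842), (0.1087617352604866, 0.10833365470170975), 2.0336360931396484)
tray rect ((0.5153909921646118, 0.11007285118103027), (0.13507288694381714, 0.08059518784284592), 7.521914958953857)
```

>>> play_rows(motion="1 3.2 -4.1 0 0 0 6;1 3.2 -4.1 0 0 0 6;1 3.2 -4.1 0 0 0 6;1 3.2 -4.1 0 0 0 6;1 3.2 -4.1 0 0 0 6", newtons=80)

```text
time: 0.72
eef_pos: [0.4257, 0.3594, 0.2311]
ee_rot: [[-0.996, -0.089, -0.0], [-0.089, 0.996, -0.0], [0.0, -0.0, -1.0]]
ft_force: [0.9, 0.2, 0.0]
finger_gap: 0.0852
finger_force: 0.0
```

>>> play_rows(motion="1 3.2 -4.1 0 0 0 6;1 3.2 -4.1 0 0 0 6;1 0 0 0 0 0 0")

```text
time: 1.1
eef_pos: [0.4916, 0.2745, 0.2311]
ee_rot: [[-0.959, -0.285, 0.0], [-0.285, 0.959, -0.002], [0.0, -0.002, -1.0]]
ft_force: [0.3, -0.2, -0.3]
finger_gap: 0.0853
finger_force: 0.0
```

```bash
python3 - <<'E'
from h import *
w=snap('wrist','w1')
cv2.imwrite('pics/w1.png',cv2.resize(w['image'][:,:,::-1],(800,600),interpolation=cv2.INTER_CUBIC))
o=arm.get_obs();print(o['time'],o['eef_pos'],o['ee_rot'].round(3),o['qpos'].round(1))
P=cloud(w);H=cv2.cvtColor(w['image'],cv2.COLOR_RGB2HSV);h,s=H[...,0],H[...,1]
m=((h<8)|(h>172))&(s>140)&(P[...,2]>.1)&(P[...,2]<.118);q=P[m]
print(len(q),np.nanmedian(q,axis=0))
if len(q)>5: print(cv2.minAreaRect(q[:,:2].astype(np.float32)))
E
```

```text
1.15 [0.48984948 0.27722252 0.23098656] [[-0.958 -0.287 -0.   ]
 [-0.287  0.958 -0.001]
 [ 0.001 -0.    -1.   ]] [-38.1  11.1   4.5  93.7  -0.9  75.3  73.2]
432 [0.48902229 0.28255729 0.1072344 ]
((0.49014022946357727, 0.28296804428100586), (0.021037455648183823, 0.013053014874458313), 16.724035263061523)
```

View pics/w1.png

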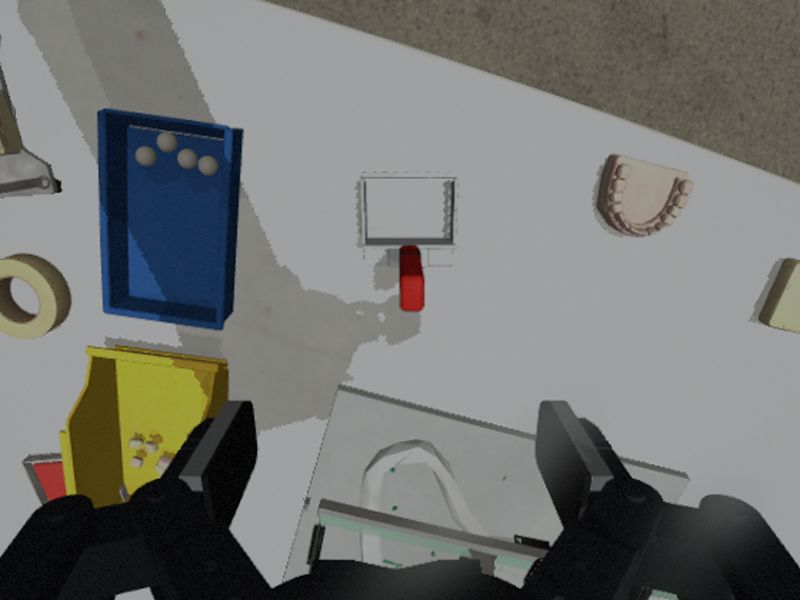

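The wrist view shows the grip at (411,275) with the pan beyond it. The tray floor's near edge runs from (129,127) to (224,139), and the balls are at (146,156), (167,142), (187,158), (207,165).

>>> play_rows(motion="1 0 0.6 -4 0 0 0;1 0 0 -5 0 0 0;1 0 0 -4 0 0 0;1 0 0 -3 0 0 0;1 0 0 0 0 0 0")

```text
time: 1.78
eef_pos: [0.4866, 0.2854, 0.0692]
ee_rot: [[-0.956, -0.292, -0.004], [-0.292, 0.956, -0.002], [0.005, -0.001, -1.0]]
ft_force: [0.5, 1.1, 0.9]
finger_gap: 0.0854
finger_force: 0.0
```

>>> play_rows(motion="-1 0 0 0 0 0 0;-1 0 0 0 0 0 0;-1 0 0 0 0 0 0;-1 0 0 0 0 0 0", newtons=100)

```text
time: 2.28
eef_pos: [0.4892, 0.2851, 0.0718]
ee_rot: [[-0.957, -0.291, 0.001], [-0.291, 0.957, 0.001], [-0.001, 0.0, -1.0]]
ft_force: [-2.7, 6.6, -2.2]
finger_gap: 0.013
finger_force: 84.1
```

```bash
python3 - <<'E'
from h import *
w=pickle.load(open('w1.pkl','rb'))
T=lambda u,v,z:atz(w,u*.7,v*.7,z)[:2].round(4)
print('floor',[T(*p,.004) for p in((129,127),(224,139),(219,313),(122,298))])
print('rim',[T(*p,.033) for p in((103,111),(241,129),(222,326),(104,312))])
b=np.array([T(*p,.011) for p in((146,156),(167,142),(187,158),(207,165))]);print('balls',b)
for yaw in(7,):
  c,s=np.cos(np.radians(yaw)),np.sin(np.radians(yaw));print((b-[.497,.106])@np.array([[c,-s],[s,c]]))
P=cloud(w);H=cv2.cvtColor(w['image'],cv2.COLOR_RGB2HSV);k=(H[...,0]>100)&(H[...,0]<125)&(H[...,1]>120)&(P[...,2]>.025)&(P[...,2]<.04)
q=P[k][:,:2].astype(np.float32);print(len(q),cv2.minAreaRect(q))
print(arm.get_obs()['finger_gap'],arm.get_obs()['qpos'].round(1))
E
```

```text
floor [array([0.4592, 0.0654]), array([0.4488, 0.1335]), array([0.5806, 0.1538]), array([0.5906, 0.0761])]
rim [array([0.45  , 0.0614]), array([0.4365, 0.1523]), array([0.5768, 0.1653]), array([0.5915, 0.0777])]
balls [[0.4748 0.0836]
 [0.4611 0.0968]
 [0.4681 0.1125]
 [0.4689 0.1273]]
[[-0.0247644  -0.01952753]
 [-0.0367536  -0.00475632]
 [-0.02789243  0.00997357]
 [-0.02529473  0.02456576]]
2894 ((0.5143811106681824, 0.1115492656826973), (0.14510346949100494, 0.0914459154009819), 7.976147174835205)
0.013013940449369543 [-38.   19.8   3.7 103.1  -1.5  57.1  73.2]
```

>>> play_rows(motion="-1 0 0 4 0 0 0;-1 0 0 4 0 0 0;-1 2.3 -5.6 0 0 0 -3;-1 2.3 -5.6 0 0 0 -3;-1 2.4 -5.6 0 0 0 -3.2")

```text
time: 2.9
eef_pos: [0.5594, 0.1154, 0.1516]
ee_rot: [[-0.991, -0.133, 0.0], [-0.133, 0.991, 0.0], [-0.0, 0.0, -1.0]]
ft_force: [1.3, 0.5, -0.7]
finger_gap: 0.0128
finger_force: 97.4
```

>>> play_rows(motion="-1 0 0 0 0 0 0;-1 0 0 -1 0 0 0;-1 0 0 0 0 0 0")

```text
time: 3.28
eef_pos: [0.5577, 0.1186, 0.14]
ee_rot: [[-0.991, -0.137, -0.002], [-0.137, 0.991, 0.0], [0.002, 0.0, -1.0]]
ft_force: [0.4, 0.0, -1.8]
finger_gap: 0.0129
finger_force: 97.9
```

```bash
python3 - <<'E'
from h import *
o=arm.get_obs();print(o['time'],o['eef_pos'],o['ee_rot'].round(3),o['qpos'].round(1),o['ft_force'],o['finger_gap'])
w=snap('wrist','w2');t=snap('top','t2')
A=w['image'][:,:,::-1];cv2.imwrite('pics/w2.png',cv2.resize(A,(800,600),interpolation=cv2.INTER_CUBIC))
E
```

```text
3.275 [0.55770604 0.11864456 0.14001274] [[-0.991 -0.137 -0.002]
 [-0.137  0.991  0.   ]
 [ 0.002  0.    -1.   ]] [-26.2  16.1  11.3  99.3  -3.5  65.1  84. ] [ 0.43802574  0.0400948  -1.75824418] 0.012918501848140631
```

View pics/w2.png

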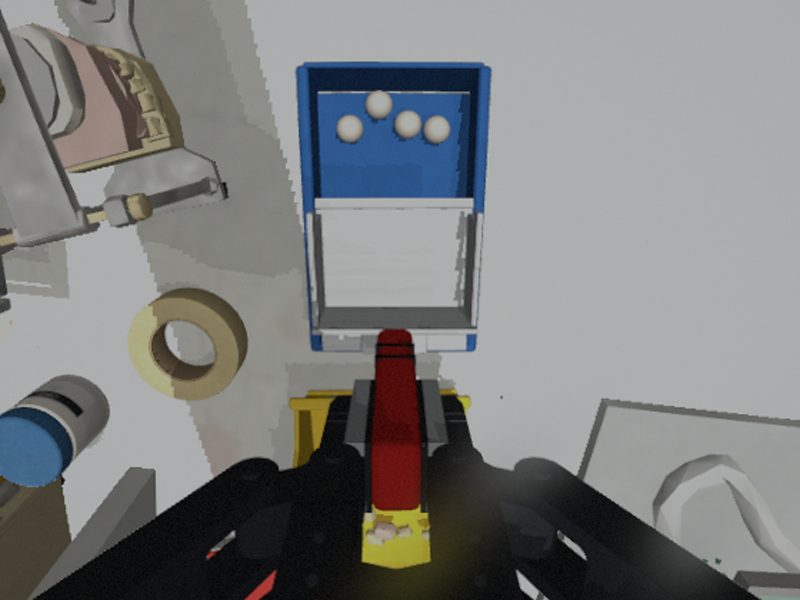

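The view shows the scoop centred over the tray: front edge (313–475,208), tray walls (299–490), balls ahead at about y=125. Both centres sit at about 394.

>>> play_rows(motion="-1 0 0 -2 0 0 0;-1 0 0 -2 0 0 0;-1 0 0 -1.5 0 0 0;-1 0 0 -0.7 0 0 0;-1 0 0 0 0 0 0")

```text
time: 4.0
eef_pos: [0.5589, 0.1172, 0.0792]
ee_rot: [[-0.991, -0.135, -0.0], [-0.135, 0.991, -0.0], [0.0, -0.0, -1.0]]
ft_force: [0.3, 0.1, -1.6]
finger_gap: 0.0129
finger_force: 97.9
```

>>> play_rows(motion="-1 0 0 -0.2 0 0 0;-1 0 0 0 0 0 0;-1 0 0 0 0 0 0")

```text
time: 4.38
eef_pos: [0.5591, 0.1171, 0.0777]
ee_rot: [[-0.991, -0.134, 0.0], [-0.134, 0.991, 0.0], [-0.0, 0.0, -1.0]]
ft_force: [0.1, 0.5, -0.5]
finger_gap: 0.0126
finger_force: 97.9
```

>>> play_rows(motion="-1 0 0 -0.2 0 0 0;-1 0 0 0 0 0 0")

```text
time: 4.62
eef_pos: [0.5592, 0.117, 0.0756]
ee_rot: [[-0.991, -0.134, 0.001], [-0.134, 0.991, 0.0], [-0.001, 0.0, -1.0]]
ft_force: [-0.7, 0.3, 1.3]
finger_gap: 0.0131
finger_force: 98.2
```

>>> play_rows(motion="-1 -0.8 -0.1 -0.05 0 0 0;-1 -0.8 -0.1 0 0 0 0;-1 -0.8 -0.1 0 0 0 0;-1 -0.8 -0.11 0 0 0 0;-1 -0.8 -0.11 0 0 0 0")

```text
time: 5.25
eef_pos: [0.5196, 0.1118, 0.0757]
ee_rot: [[-0.991, -0.134, 0.003], [-0.134, 0.991, 0.001], [-0.003, 0.0, -1.0]]
ft_force: [-0.9, -0.9, 0.2]
finger_gap: 0.0129
finger_force: 97.9
```

>>> play_rows(motion="-1 -0.4 -0.05 0 0 0 0;-1 -0.3 -0.04 0 0 0 0;-1 0 0 0 0 0 0")

```text
time: 5.62
eef_pos: [0.5123, 0.111, 0.0756]
ee_rot: [[-0.991, -0.134, 0.002], [-0.134, 0.991, 0.001], [-0.002, 0.0, -1.0]]
ft_force: [2.3, -2.3, 7.1]
finger_gap: 0.0128
finger_force: 99.6
```

```bash
python3 - <<'E'
from h import *
w=snap('wrist','w3')
A=w['image'][:,:,::-1];A=A[20:260,160:400];cv2.imwrite('pics/w3.png',cv2.resize(A,(600,600),interpolation=cv2.INTER_CUBIC))
E
```

```text
(no output)
```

View pics/w3.png

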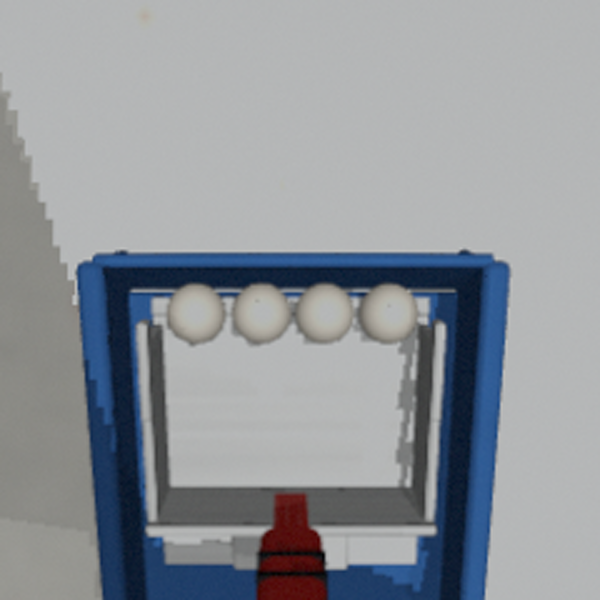

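All four balls are in a row on the front edge, at (196–388,313), against the sloped wall. Next I'll press and tip the mouth up.

>>> play_rows(motion="-1 -0.15 -0.02 0 0 0 0;-1 0.36 0.05 0.05 -0.67 4.96 0;-1 0.38 0.05 0.05 -0.67 4.96 0;-1 0.4 0.05 0.05 -0.67 4.96 0;-1 0 0 0 0 0 0")

```text
time: 6.3
eef_pos: [0.5217, 0.1127, 0.0759]
ee_rot: [[-0.956, -0.134, -0.26], [-0.13, 0.991, -0.035], [0.262, 0.0, -0.965]]
ft_force: [1.1, 1.4, 6.8]
finger_gap: 0.0126
finger_force: 99.8
```

```bash
python3 - <<'E'
from h import *
w=snap('wrist','w4')
A=w['image'][:,:,::-1];A=A[20:260,160:400];cv2.imwrite('pics/w4.png',cv2.resize(A,(500,500),interpolation=cv2.INTER_CUBIC))
E
```

```text
(no output)
```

View pics/w4.png

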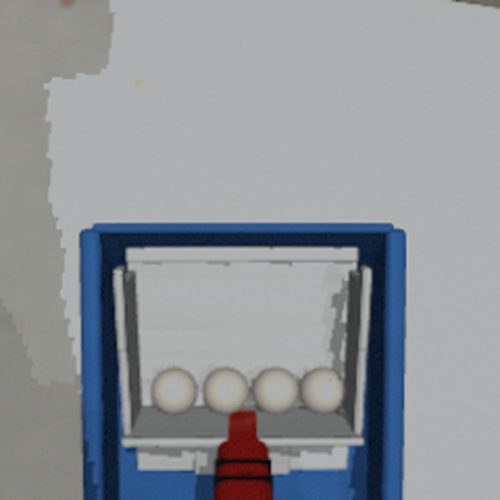

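All four balls have rolled to the pan's back wall, at (174–322,390). I'll lift, then check the clearance behind the feeder before going there.

>>> play_rows(motion="-1 0.05 0 2 0 0 0;-1 0.05 0 3 0 0 0;-1 0.05 0 4 0 0 0;-1 0 0 4 0 0 0;-1 0 0 4 0 0 0")

```text
time: 6.98
eef_pos: [0.5221, 0.1122, 0.2483]
ee_rot: [[-0.957, -0.135, -0.258], [-0.13, 0.991, -0.035], [0.26, 0.0, -0.965]]
ft_force: [0.1, 0.4, -1.7]
finger_gap: 0.0128
finger_force: 97.9
```

>>> play_rows(motion="-1 0 0 0 0 0 0;-1 0 0 0 0 0 0")

```text
time: 7.22
eef_pos: [0.5224, 0.1122, 0.2459]
ee_rot: [[-0.957, -0.134, -0.258], [-0.13, 0.991, -0.035], [0.261, 0.0, -0.965]]
ft_force: [0.2, 0.4, -3.1]
finger_gap: 0.0129
finger_force: 97.9
```

```bash
python3 - <<'E'
from h import *
b=pickle.load(open('t0.pkl','rb'));P=cloud(b).reshape(-1,3)
a=pickle.load(open('s0.pkl','rb'));P=np.r_[P,cloud(a).reshape(-1,3)]
print('max z*100 rows x, cols y from 0.15 to -0.45')
for x in np.arange(.4,.84,.04):
    r=[]
    for y in np.arange(.15,-.45,-.05):
        m=(P[:,0]>x)&(P[:,0]<x+.04)&(P[:,1]<y)&(P[:,1]>y-.05);r.append(f"{np.nanpercentile(P[m,2],97)*100:5.1f}" if m.sum()>3 else '  -  ')
    print(f'{x:.2f}',*r)
o=arm.get_obs();print(o['qpos'].round(1))
w=snap('wrist','w5');P=cloud(w)
g=cv2.cvtColor(w['image'],cv2.COLOR_RGB2GRAY);c=cv2.HoughCircles(cv2.medianBlur(g,3),cv2.HOUGH_GRADIENT,1,12,param1=80,param2=14,minRadius=6,maxRadius=16);print(c)
E
```

```text
max z*100 rows x, cols y from 0.15 to -0.45
0.40   3.1   0.4   0.4  11.2  10.6   0.4   0.4   3.9   3.8   0.4   0.4   0.3
0.44   3.4   3.2   0.4  11.1   9.8   0.4   0.1   3.7   4.0   0.3   0.3   0.4
0.48   2.7   3.3  10.5  10.9   7.9  11.0  11.0  11.0   6.6   6.6   6.5   4.3
0.52   0.8   3.3   0.5  10.7   6.7  11.1   9.0  11.0  11.4   8.2   6.6   6.5
0.56   3.3   3.4   2.1   2.1   6.7  11.2  11.1  11.1   7.1   6.7   6.9   2.8
0.60   3.7   3.6   2.1   2.3   0.3   0.5  10.7  11.0   0.5   0.4   0.3   0.4
0.64   0.7   6.9   0.5   0.6   5.7   4.6   0.6   0.4   0.5   0.4   0.3   0.4
0.68   1.8   7.2   0.5  20.0  20.1  20.2  20.4  20.1  20.0  20.0  20.1  25.4
0.72   1.8   7.2   0.8  20.2  29.2  22.5  22.5  20.2  26.9  26.7  28.7  31.3
0.76   6.9   7.1   1.0  20.2  20.3  21.3  21.9  20.7  20.4  29.7  30.6  28.5
0.80   0.8   1.1   1.0  20.3  20.3  23.7  20.3  20.9  20.9  20.4  34.6  34.4
[-25.2  18.7  12.2  84.4  -5.3  92.4  85.1]
[[[173.5 285.5  15.4]
  [267.5 206.5  10.6]
  [244.5 205.5   9.6]
  [292.5 207.5   9.6]
  [313.5 205.5   9.6]
  [162.5 180.5  13.1]
  [102.5 221.5  12.1]
  [115.5 161.5   8.2]
  [159.5 204.5  14.2]
  [ 90.5 328.5  15.4]
  [139.5 172.5   8.4]
  [146.5 183.5   9.6]]]
```

All four balls are still in the pan (circles at row about 206). The shelf starts at x≈0.70 with its top at 0.20, so there is clearance. Next is a gentle carry to the feeder.

>>> play_rows(motion="-1 0.5 -2 0 0 0 0;-1 1 -3.5 0 0 0 -1;-1 1.5 -4 0 0 0 -1;-1 1.7 -4 0 0 0 -1;-1 1.7 -4 0 0 0 -1")

```text
time: 7.9
eef_pos: [0.5872, -0.0656, 0.2456]
ee_rot: [[-0.963, -0.063, -0.26], [-0.061, 0.998, -0.017], [0.261, -0.0, -0.965]]
ft_force: [-0.8, 0.6, -1.6]
finger_gap: 0.0126
finger_force: 97.9
```

>>> play_rows(motion="-1 1.7 -4 0 0 0 -1;-1 1.5 -4 0 0 0 -1;-1 0.9 -3 0 0 0 -1;-1 0.4 -1.4 0 0 0 0;-1 0 0 0 0 0 0")

```text
time: 8.52
eef_pos: [0.6318, -0.1878, 0.2456]
ee_rot: [[-0.965, -0.011, -0.26], [-0.011, 1.0, -0.003], [0.26, 0.0, -0.965]]
ft_force: [-0.3, 1.2, -1.6]
finger_gap: 0.0128
finger_force: 97.8
```

```bash
python3 - <<'E'
from h import *
o=arm.get_obs();print(o['qpos'].round(1),o['eef_pos'],o['ee_rot'].round(3))
w=snap('wrist','w6');t=snap('top','t6')
A=cv2.resize(w['image'][:,:,::-1],(560,420));B=cv2.resize(t['image'][150:230,330:410,::-1],(240,240),interpolation=cv2.INTER_CUBIC)
B=cv2.copyMakeBorder(B,0,180,0,0,0)
cv2.imwrite('pics/w6.png',np.hstack([A,B]))
E
```

```text
[ -1.1  35.9  21.3  62.   -7.6  98.5 108.4] [ 0.6318442  -0.18776559  0.24563991] [[-0.965 -0.011 -0.26 ]
 [-0.011  1.    -0.003]
 [ 0.26   0.    -0.965]]
```

View pics/w6.png

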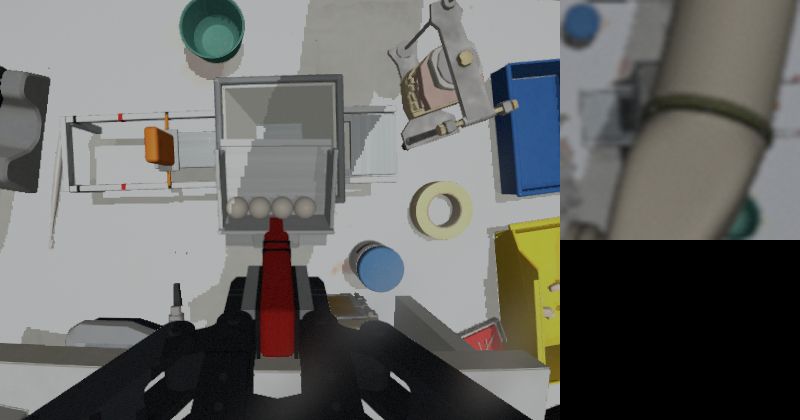

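The view shows four balls in the pan at (237–305,207), with the hopper centred under the scoop (216–342) and the shutter handle at (157,146). Next I'll lower and pour with the pivot at the front edge.

>>> play_rows(motion="-1 0 0 -1.7 0 0 0;-1 0 0 -2 0 0 0;-1 0 0 -1.5 0 0 0;-1 0 0 0 0 0 0")

```text
time: 9.12
eef_pos: [0.6316, -0.1862, 0.1924]
ee_rot: [[-0.965, -0.013, -0.262], [-0.013, 1.0, -0.002], [0.262, 0.001, -0.965]]
ft_force: [-0.3, 0.6, -0.9]
finger_gap: 0.0129
finger_force: 98.1
```

>>> play_rows(motion="-1 -1.05 0 0.43 0.1 -10 0;-1 -1.26 0 0 0.1 -10 0;-1 -1.41 0 0.1 0.1 -10 0;-1 -1.54 0 0.24 0.1 -10 0;-1 -1.6 0 0.26 0.1 -10 0")

```text
time: 9.75
eef_pos: [0.5634, -0.1873, 0.2065]
ee_rot: [[-0.815, -0.011, 0.58], [-0.01, 1.0, 0.004], [-0.58, -0.003, -0.815]]
ft_force: [1.2, 1.8, -0.6]
finger_gap: 0.013
finger_force: 98.1
```

>>> play_rows(motion="-1 -1.62 0 0 0.1 -10 0;-1 -0.8 0 -0.1 0 -5 0;-1 0 0 0 0 0 0;-1 0 0 0 0 0 0")

```text
time: 10.25
eef_pos: [0.545, -0.1845, 0.2066]
ee_rot: [[-0.663, -0.021, 0.749], [-0.017, 1.0, 0.013], [-0.749, -0.004, -0.663]]
ft_force: [1.7, -0.2, -0.7]
finger_gap: 0.0125
finger_force: 97.9
```

```bash
python3 - <<'E'
from h import *
o=arm.get_obs();print(o['qpos'].round(1),o['eef_pos'],o['ee_rot'].round(3))
w=snap('wrist','w7');s=snap('scene','s7')
A=cv2.resize(w['image'][:,:,::-1],(480,360));B=cv2.resize(s['image'][180:280,340:460,::-1],(320,267),interpolation=cv2.INTER_CUBIC)
B=cv2.copyMakeBorder(B,0,93,0,0,0)
cv2.imwrite('pics/w7.png',np.hstack([A,B]))
E
```

```text
[-15.2 -15.   37.8 133.5 -37.5  17.2 148.7] [ 0.54501145 -0.18449864  0.20661148] [[-0.663 -0.021  0.749]
 [-0.017  1.     0.013]
 [-0.749 -0.004 -0.663]]
```

View pics/w7.png

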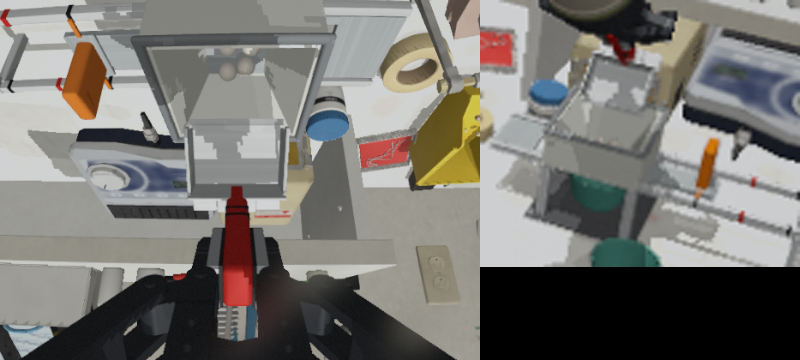

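All four balls are in the hopper, at (222–245,48–70), and the scoop is empty. Joint 7 is near its limit, so I'll back out the way I came and then carry the scoop to its place near where it stood.

>>> play_rows(motion="-1 0.8 0 2 0 10 0;-1 0.8 0 2 0 10 0;-1 0.8 0 2 -0.1 10 0;-1 0.8 0 1.5 -0.1 10 0;-1 0.8 0 1.5 -0.1 10 0")

```text
time: 10.98
eef_pos: [0.5837, -0.1848, 0.2919]
ee_rot: [[-0.997, -0.024, 0.071], [-0.023, 1.0, 0.014], [-0.071, 0.012, -0.997]]
ft_force: [-0.2, -0.6, -1.1]
finger_gap: 0.0133
finger_force: 98.1
```

>>> play_rows(motion="-1 -1 4 0 0 0 0;-1 -1.2 5 0 0 0 0;-1 -1.2 5 0 0 0 0;-1 -1.2 5 0 0 0 0;-1 -1.2 5 0 0 0 0")

```text
time: 11.6
eef_pos: [0.5251, 0.0578, 0.2905]
ee_rot: [[-0.997, -0.025, 0.075], [-0.024, 1.0, 0.014], [-0.076, 0.012, -0.997]]
ft_force: [0.6, 1.4, -1.8]
finger_gap: 0.0126
finger_force: 98.2
```

>>> play_rows(motion="-1 -0.9 5 0 -0.8 4.3 0;-1 -0.9 5 -3 0 0 4;-1 -0.9 5 -3 0 0 3;-1 -0.8 5.2 -4 0 0 0;-1 0 0 -4 0 0 0")

```text
time: 12.22
eef_pos: [0.4894, 0.2607, 0.1514]
ee_rot: [[-0.988, -0.153, -0.001], [-0.153, 0.988, 0.003], [0.0, 0.003, -1.0]]
ft_force: [1.0, -1.5, -2.3]
finger_gap: 0.0129
finger_force: 98.2
```

>>> play_rows(motion="-1 0 0 -3 0 0 0;-1 0 0 -2 0 0 0;-1 0 0 -1 0 0 0;-1 0 0 0 0 0 0")

```text
time: 12.72
eef_pos: [0.4906, 0.2555, 0.0923]
ee_rot: [[-0.989, -0.146, -0.001], [-0.146, 0.989, 0.001], [0.0, 0.001, -1.0]]
ft_force: [-0.2, -0.2, -1.3]
finger_gap: 0.0129
finger_force: 98.1
```

>>> play_rows(motion="-1 0 0 -1 0 0 0;-1 0 0 -0.6 0 0 0;-1 0 0 -0.3 0 0 0;-1 0 0 0 0 0 0;-1 0 0 0 0 0 0")

```text
time: 13.35
eef_pos: [0.4904, 0.2557, 0.074]
ee_rot: [[-0.989, -0.147, 0.001], [-0.147, 0.989, 0.001], [-0.001, 0.001, -1.0]]
ft_force: [-0.1, 0.6, -2.2]
finger_gap: 0.0128
finger_force: 98.2
```

>>> play_rows(motion="-1 0 0 -0.15 0 0 0;-1 0 0 -0.1 0 0 0;-1 0 0 0 0 0 0")

```text
time: 13.72
eef_pos: [0.4905, 0.2556, 0.0716]
ee_rot: [[-0.989, -0.147, 0.001], [-0.147, 0.989, 0.001], [-0.001, 0.001, -1.0]]
ft_force: [-2.1, -0.2, 2.6]
finger_gap: 0.013
finger_force: 99.0
```

Contact. I'll release slowly and go straight up, then measure the handle from the wrist and top pictures already taken.

>>> play_rows(motion="-0.4 0 0 0 0 0 0;0 0 0 0 0 0 0;1 0 0 0 0 0 0;1 0 0 0 0 0 0;1 0 0 0 0 0 0")

```text
time: 14.35
eef_pos: [0.4903, 0.2555, 0.0712]
ee_rot: [[-0.989, -0.147, 0.001], [-0.147, 0.989, 0.001], [-0.001, 0.001, -1.0]]
ft_force: [0.6, 0.0, 0.7]
finger_gap: 0.0855
finger_force: 0.0
```

>>> play_rows(motion="1 0 0 2 0 0 0;1 0 0 5 0 0 0;1 0 0 5 0 0 0;1 0 0 4 0 0 0;1 0 0 0 0 0 0")

```text
time: 14.98
eef_pos: [0.4917, 0.2564, 0.2348]
ee_rot: [[-0.989, -0.147, 0.006], [-0.147, 0.989, 0.004], [-0.007, 0.003, -1.0]]
ft_force: [0.5, -0.6, -0.5]
finger_gap: 0.0854
finger_force: 0.0
```

```bash
python3 - <<'E'
from h import *
for n in('w6','w7'):
    w=pickle.load(open(n+'.pkl','rb'));P=cloud(w);H=cv2.cvtColor(w['image'],cv2.COLOR_RGB2HSV);h,s=H[...,0],H[...,1]
    for lab,zl,zh,hm in(('handle',.105,.122,(h>6)&(h<20)),('pointer',.06,.08,(h>6)&(h<20)),('marks',.055,.08,(h<4)|(h>175))):
        m=hm&(s>150)&(P[...,2]>zl)&(P[...,2]<zh)&(P[...,1]<-.25)&(P[...,1]>-.5)&(P[...,0]>.45)&(P[...,0]<.65);q=P[m]
        print(n,lab,len(q),np.nanmedian(q,axis=0).round(4) if len(q) else '')
        if lab=='handle':print(cv2.minAreaRect(q[:,:2].astype(np.float32)))
        elif len(q):
            for a in(q[:,0]<.55,q[:,0]>=.55): print('   ',a.sum(),np.nanmedian(q[a],axis=0).round(4) if a.any() else '')
w=snap('wrist','w8');P=cloud(w);H=cv2.cvtColor(w['image'],cv2.COLOR_RGB2HSV);h,s=H[...,0],H[...,1]
m=((h<8)|(h>172))&(s>140)&(P[...,2]>.1)&(P[...,2]<.118);print('scoop grip',np.nanmedian(P[m],axis=0).round(3))
print(arm.get_obs()['eef_pos'],arm.get_obs()['qpos'].round(1))
E
```

```text
w6 handle 547 [ 0.5517 -0.2925  0.1137]
((0.5517081618309021, -0.29387664794921875), (0.029381124302744865, 0.011455047875642776), 0.5383724570274353)
w6 pointer 189 [ 0.5528 -0.2894  0.0706]
    83 [ 0.5389 -0.2896  0.0704]
    106 [ 0.5633 -0.2889  0.0706]
w6 marks 43 [ 0.5222 -0.341   0.0662]
    26 [ 0.5206 -0.3418  0.0661]
    17 [ 0.5866 -0.3389  0.0663]
w7 handle 1033 [ 0.5452 -0.2916  0.1126]
((0.5497956871986389, -0.293620228767395), (0.028920283541083336, 0.011842199601233006), 3.2154226303100586)
w7 pointer 804 [ 0.539  -0.2908  0.0724]
    570 [ 0.5368 -0.2926  0.0725]
    234 [ 0.5584 -0.2889  0.072 ]
w7 marks 175 [ 0.5191 -0.3412  0.0652]
    113 [ 0.5166 -0.342   0.0656]
    62 [ 0.5844 -0.3392  0.0645]
scoop grip [0.49  0.255 0.107]
[0.49085345 0.25589797 0.23250898] [-24.7  10.2  -8.6  94.5   1.6  75.2  64.9]
```

The scoop stands at (0.490,0.255), let go. The handle is at (0.550,-0.2935), and the half mark gives a handle y of about -0.340. I'll go above the handle with a partial opening so the fingers clear the hopper rim.

>>> play_rows(motion="1 0.4 -4 0 0 0 -3;1 0.6 -5.5 0 0 0 -3.2;0.4 0.6 -5.5 0 0 0 0;0 0.6 -5.5 0 0 0 0;-0.06 0.6 -5.5 0 0 0 0")

```text
time: 15.65
eef_pos: [0.5176, -0.0063, 0.2299]
ee_rot: [[-0.999, -0.039, -0.001], [-0.039, 0.999, 0.001], [0.001, 0.001, -1.0]]
ft_force: [0.8, -0.1, 0.2]
finger_gap: 0.0401
finger_force: 0.0
```

>>> play_rows(motion="-0.06 0.6 -5.5 0 0 0 0;-0.06 0.6 -5.5 0 0 0 0;-0.06 0.6 -5.5 0 0 0 0;-0.06 0.6 -5.5 0 0 0 0;-0.06 0.5 -5 -3 0 0 0")

```text
time: 16.27
eef_pos: [0.5479, -0.2769, 0.2015]
ee_rot: [[-0.999, -0.039, 0.003], [-0.039, 0.999, -0.0], [-0.003, -0.001, -1.0]]
ft_force: [1.2, 0.4, -0.9]
finger_gap: 0.04
finger_force: 0.0
```

>>> play_rows(motion="-0.06 0.2 -2 0 0 0 0;-0.06 0 0 -3 0 0 0;-0.06 0 0 0 0 0 0")

```text
time: 16.65
eef_pos: [0.5483, -0.2929, 0.1689]
ee_rot: [[-0.999, -0.04, -0.004], [-0.04, 0.999, 0.003], [0.003, 0.003, -1.0]]
ft_force: [-0.1, 0.7, 0.4]
finger_gap: 0.04
finger_force: 0.0
```

```bash
python3 - <<'E'
from h import *
o=arm.get_obs();print(o['qpos'].round(1),o['eef_pos'],o['ee_rot'].round(3),o['finger_gap'])
w=snap('wrist','w9');P=cloud(w);H=cv2.cvtColor(w['image'],cv2.COLOR_RGB2HSV);h,s=H[...,0],H[...,1]
m=(h>4)&(h<20)&(s>150)&(P[...,2]>.105)&(P[...,2]<.122)&(P[...,0]>.45)&(P[...,0]<.65);q=P[m]
print(len(q),cv2.minAreaRect(q[:,:2].astype(np.float32)) if len(q) else '')
E
```

```text
[ 11.7  21.2  15.6  89.5  -6.   70.4 120.6] [ 0.54825627 -0.29292395  0.16887626] [[-0.999 -0.04  -0.004]
 [-0.04   0.999  0.003]
 [ 0.003  0.003 -1.   ]] 0.03998351253724401
832 ((0.5505805015563965, -0.29484638571739197), (0.0290671456605196, 0.011193661950528622), 2.292752981185913)
```

>>> play_rows(motion="-0.06 0.2 -0.15 -3 0 0 0;-0.06 0 0 -2.5 0 0 0;-0.06 0 0 -2 0 0 0;-0.06 0 0 -1 0 0 0;-0.06 0 0 0 0 0 0")

```text
time: 17.32
eef_pos: [0.5513, -0.2958, 0.0862]
ee_rot: [[-0.999, -0.039, 0.0], [-0.039, 0.999, 0.001], [-0.0, 0.001, -1.0]]
ft_force: [-0.4, 0.4, -0.5]
finger_gap: 0.0402
finger_force: 0.0
```

>>> play_rows(motion="-1 0 0 0 0 0 0;-1 0 0 0 0 0 0;-1 0 0 0 0 0 0", newtons=80)

```text
time: 17.7
eef_pos: [0.5519, -0.2958, 0.0874]
ee_rot: [[-0.999, -0.039, 0.002], [-0.039, 0.999, 0.001], [-0.002, 0.001, -1.0]]
ft_force: [-2.0, 2.4, 6.4]
finger_gap: 0.0111
finger_force: 78.2
```

>>> play_rows(motion="-1 0.02 -0.6 0 0 0 0;-1 0.04 -1.1 0 0 0 0;-1 0.04 -1.2 0 0 0 0;-1 0.04 -1.1 0 0 0 0;-1 0.02 -0.55 0 0 0 0")

```text
time: 18.32
eef_pos: [0.5537, -0.3407, 0.0873]
ee_rot: [[-0.999, -0.04, 0.002], [-0.04, 0.999, 0.002], [-0.002, 0.002, -1.0]]
ft_force: [-2.7, 7.2, 8.7]
finger_gap: 0.011
finger_force: 78.8
```

>>> play_rows(motion="-1 0 0 0 0 0 0;-1 0 0 0 0 0 0;-1 0 0 0 0 0 0;-1 0 0 0 0 0 0")

```text
time: 18.82
eef_pos: [0.5537, -0.34, 0.0874]
ee_rot: [[-0.999, -0.04, 0.002], [-0.04, 0.999, 0.002], [-0.002, 0.002, -1.0]]
ft_force: [-2.8, 6.5, 8.2]
finger_gap: 0.011
finger_force: 78.7
```

```bash
python3 - <<'E'
from h import *
o=arm.get_obs();print(o['time'],o['eef_pos'],o['finger_gap'],o['finger_force'],o['ft_force'])
w=snap('wrist','w10');s=snap('scene','s10')
A=cv2.resize(w['image'][:,:,::-1],(480,360));B=cv2.resize(s['image'][180:300,340:480,::-1],(320,274),interpolation=cv2.INTER_CUBIC)
B=cv2.copyMakeBorder(B,0,86,0,0,0)
cv2.imwrite('pics/w10.png',np.hstack([A,B]))
E
```

```text
18.825 [ 0.55365656 -0.34004084  0.08739963] 0.011010677655591541 78.74869465827942 [-2.81301334  6.50825249  8.18409277]
```

View pics/w10.png

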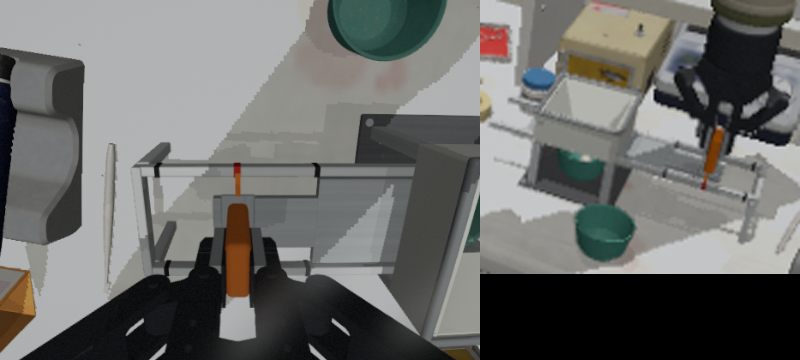

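The orange pointer meets the red mark exactly at (237,168), and pale balls show inside the bowl under the feeder at about (590,155). I'll do a numeric check for balls in the bowl and an empty hopper.

>>> play_rows(motion="-1 0 0 0 0 0 0;-1 0 0 0 0 0 0;-1 0 0 0 0 0 0")

```text
time: 19.3
eef_pos: [0.5537, -0.34, 0.0874]
ee_rot: [[-0.999, -0.04, 0.002], [-0.04, 0.999, 0.002], [-0.002, 0.002, -1.0]]
ft_force: [-2.4, 6.6, 8.9]
finger_gap: 0.0104
finger_force: 78.7
```

```bash
python3 - <<'E'
from h import *
a=pickle.load(open('s0.pkl','rb'));s=snap('scene','s11')
for n,i in(('before',a),('now',s)):
    H=cv2.cvtColor(i['image'],cv2.COLOR_RGB2HSV)[240:262,370:400]
    w=(H[...,1]<70)&(H[...,2]>130)
    print(n);[print(''.join('#' if x else 'g' if g else '.' for x,g in zip(r,gr))) for r,gr in zip(w,(H[...,0]>65)&(H[...,0]<95)&(H[...,1]>90))]
o=arm.get_obs();print(o['time'],o['eef_pos'],o['finger_force'],o['ft_force'])
P=cloud(s)[240:262,370:400];m=(cv2.cvtColor(s['image'],cv2.COLOR_RGB2HSV)[240:262,370:400,1]<70)&(P[...,2]>.005)&(P[...,2]<.05)&(abs(P[...,0]-.547)<.035)&(abs(P[...,1]+.187)<.035);print(m.sum(),P[m].round(3)[:25:2].tolist())
E
```

```text
before
..............................
..............................
#.............................
..............................
..............................
....g.........................
....gggg......................
....ggggggg...................
....ggggg.ggggg...............
....ggggg.gggggggg............
.....ggggggggggggggggg........
.....ggggggggggggggggggg......
.....ggggggggggggggggggg......
.....ggggggggggggggggggg......
......gggggggggggggggggg......
.......gggggggggggggggg.......
........gggggggggggggg........
.........ggggggggggg..........
...........gggggggg...........
..............................
..............................
..............................
now
#####################.........
########################......
#.....##...##.#.##.########...
......#......#.##.......#.....
...................#.#........
....g.....#.....#....#..##....
....gggg..#......#............
....ggggggg....###............
....ggggggggg.#######.........
....ggggg.ggg.#####...........
.....gggggggg..####ggg........
.....ggggggggggggggggggg......
.....ggggggggggggggggggg......
.....ggggggggggggggggggg......
......gggggggggggggggggg......
.......gggggggggggggggg.......
........gggggggggggggg........
.........ggggggggggg..........
...........gggggggg...........
..............................
..............................
..............................
19.35 [ 0.55362156 -0.34002709  0.08734969] 78.7497889995575 [-3.68274927  7.04593649  7.91126033]
20 [[0.574, -0.181, 0.009], [0.563, -0.184, 0.013], [0.56, -0.191, 0.017], [0.574, -0.193, 0.01], [0.517, -0.193, 0.041], [0.556, -0.189, 0.016], [0.56, -0.194, 0.015], [0.528, -0.216, 0.042], [0.539, -0.219, 0.037], [0.525, -0.174, 0.011]]
```

```bash
python3 - <<'E'
from h import *
a=pickle.load(open('s0.pkl','rb'));s=pickle.load(open('s11.pkl','rb'));s7=pickle.load(open('s7.pkl','rb'))
for n,i in(('poured',s7),('now',s)):
    D=cloud(i)[...,2]-cloud(a)[...,2];P=cloud(a)
    m=(abs(P[...,0]-.547)<.044)&(abs(P[...,1]+.187)<.044)&(P[...,2]>.05)&(P[...,2]<.108)
    print(n,m.sum(),'raised px',(m&(D>.004)).sum())
t=snap('top','t11');b=pickle.load(open('t0.pkl','rb'))
P=cloud(b);m=(abs(P[...,0]-.547)<.024)&(abs(P[...,1]+.187)<.024);m&=P[...,2]<.1
Q=cloud(t);print('top throat',m.sum(),np.round(np.nanpercentile(Q[m][:,2],[0,10,25,50,75,90,100]),3),'before',np.round(np.nanpercentile(P[m][:,2],[0,50,100]),3))
E
```

```text
poured 490 raised px 73
now 490 raised px 5
top throat 164 [0.001 0.007 0.011 0.019 0.033 0.067 0.074] before [0.058 0.065 0.076]
```

The throat is open and the hopper is empty, so the balls are in the bowl. I'll hand in.

```bash
python3 -c "
from workcell import arm
print(arm.job_done())"
```

```text
the job is handed in; nothing more can be done
None
```

The job is handed in: all four balls went into the feeder and dropped through with the throat now clear (white balls seen in the green bowl, not counted one by one), the scoop was set down flat on the bench and let go, and the gripper is holding the shutter at the red half mark; no verdict came back.

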